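# Line up the tag blanks against the engraver's stop fence with the ruler

## Robot

A 7-joint arm with a two-finger parallel gripper is mounted at the origin on the work surface. World frame = base frame: x ahead of the robot, y to its left, z up, the work surface at z = 0. Lengths are in m, angles in rad, forces in N, time in s.
With the tool pointing down it reaches from about 0.375 to 0.925 m from the base axis. Payload 3.1 kg.
Tool frame: the origin (TCP) lies at the very end of the fingers, on their centre line; the grasp point (between the pads) lies ctrl.grasp_offset behind it (ctrl.grasp_offset is the distance from the TCP to the grasp point, in m); z points along the fingers, y is the line along which they close (so a half turn about z gives the same grasp; the last joint's range is limited). The gripper opens to 85 mm and grips with 20 to 120 N. Pads are 22 mm wide; open, the fingers measure 114 mm over their backs; the gripper's body (76 mm by 85 mm) begins 54 mm behind the grasp point. The pads swing forward as they close: fully open they stand 13 mm farther back than shut.
Start: joints at [-1.394, 0.383, 0.044, 1.598, -0.018, 1.161, -0.05], TCP at [0.176, 0.626, 0.231] pointing down, gripper open.
Joint ranges: [-2.61, 2.61], [-0.41, 2.15], [-1.48, 1.57], [0, 2.5], [-1.57, 4.71], [0.05, 1.97], [-2.85, 2.85]. Speed limits (rad/s): [2.79, 2.79, 3.14, 3.14, 3.14, 3.14, 3.14].

## Interface

Orientations are given as a unit quaternion [x, y, z, w].
In Python, from bench import ctrl gives the robot as it stands.
- The arm moves only by the shell command python3 -m crank 'ROWS'. ROWS is JSON, a list of rows, each an object of numbers: "claw": the finger opening in cm, from 0 to 8.54; "x", "y", "z": the shift along the tool's x, y, z in cm; "rx", "ry", "rz": the turn, a rotation vector about the tool's x, y, z in rad. In form: [{"claw": .., "x": .., "y": .., "z": .., "rx": .., "ry": .., "rz": ..}, ...]. A call has 1 to 5 rows; each row is the pose to reach, as a shift and turn from the pose commanded when the call began, along the tool's axes at that moment; what a row does not reach only later rows make up. A row lasts 1/12 s, in which the tool goes at most 41.7 mm and 7.16 degrees, less where a joint would pass 70% of its speed; a pose out of reach is approached as far as the arm can. A call with a gripper value outside its range is refused whole. The fingers move at their own pace and stop on an object; the grip force is fixed at half the most. Time passes only in rows, so rows that repeat a pose let the fingers close. It gives the time, the measured TCP pose, the force and the opening at its end, in the units of the state.
- ctrl.state(): the state, without advancing time (a new reading comes with each control period).
- ctrl.get_image(name): name is "scene" or "top" or "wrist"; returns the picture (384x512x3 uint8, red, green, blue); there is no depth.
- ctrl.camera_params(name): a dict with "K" (3x3 intrinsics, pixels), "rvec" (rotation vector, rad) and "tvec" (3), from world to camera coordinates, as OpenCV has them. Camera axes: x right, y down, z forward; pixel columns grow to the right and rows downward; lengths in m; the calibration is good to about 2 mm. The wrist camera is an equidistant fisheye: a pixel r from the principal point sees the ray r / f radians off the axis. A picture is of the moment at which its call begins: read the wrist's pose just before it. camera_params takes no time and is no camera call; for the wrist camera it gives the pose at the moment of the call.
- ctrl.sign_off(): hands the job in, once; it reports no verdict.
Trained networks look in the newest picture that a camera, given by its name, has taken for a name from the list of things; names that differ only in an ending like _2 or _b are one class to them, and where a whole thing is asked for, a point or a joint stands for the part that bears it (a point fixed in the world has none). Each returns a list of dicts, best first, with "conf" (0 to 1); they miss things now and then, are a little off and sometimes report something else, mostly with a low value. They report only what shows in the picture. A call takes as long as a camera call. They do not tell look-alikes from the thing itself.
- ctrl.boxes_of(camera, thing): "box" ([left, top, right, bottom] in pixels, round what is visible of it).
- ctrl.mark_of(camera, thing): "point" ([column, row] in pixels: a listed point, or the origin of a listed thing).
The state is a dict: "clock": time; "joint_pos": joint angles; "joint_velocities": joint speeds; "tau": joint torques, N m; "tcp_pos": TCP position; "eef_rot": TCP orientation; "ft_force": force on the tool from outside, world axes, zero at the start; "ft_torque": the same for the moment, N m; "opening": finger opening in m.
Only numpy, scipy, OpenCV 4.12 (cv2) and the standard library are available. Lean on these libraries where they do the work, as an engineer would, in place of code of your own. Each camera call takes 0.05 s, during which the arm holds its last target. There are 200 camera calls.

## Task

Get this batch of five wooden tags ready for engraving: pick up the safety ruler by its grip, push the whole row squarely up to the engraver's stop fence with the ruler's straight edge, and keep it pressed firmly home for about a second so that all five are hard against the solid fence at once. The fence is only clamped by friction, so do not shove its clamps out of their setting, and move the tags with the ruler only, not with the gripper. Then lay the ruler flat on the table again, off the machine, and leave everything else where it is.

Things in the scene. Friction and masses are not known exactly. Their poses are not given: they have to be found in the camera images.
- engraver: open-frame desktop engraver, fixed: frame 420 by 420 mm outside, rails 20 mm wide, tops 60 mm over the table, round a flat honeycomb bed 376 by 372 mm, its top 22 mm over the table. Origin: middle of the frame at table height; x points from the front rail to the far end, z up. The gantry and laser head stand 110 to 215 mm beyond the middle in x, up to 155 mm high: keep out.
- fence_face (a point): stop fence across the bed: aluminium face bar 330 mm long (y), top 19 mm over the bed, before a dark carrier rail. This point: middle of the bar's straight front face, 5 mm above the bed; x square to the face, away from the robot, y along it. The bar is loose on guide pins: it yields along x by 0 to 8 mm, at 1 to 3 N, before it comes up solid on the rail. A firm press is then 6 to 9 N.
- fence_clamp (a point): top of the black screw knob of the fence's left (+y) friction clamp, one of the two that hold the carrier rail on the side rails, 80 mm over the table. They must stay where they are set; rail and clamps slide along the side rails if the fence is pushed with more than about 10 N in all.
- ruler_grip (a point): safety ruler, 240 g: flat aluminium blade 300 mm long (y), 60 wide (x), 5 thick, both long edges straight, with an upright black grip fin along the middle of its top, 160 mm long (y), 10 thick (x), from 5 to 32 mm above the blade's underside. This point: middle of the fin, 18.5 mm above the underside. It starts flat on the table, left or right of the engraver.
- blank1_center (a point): one of five equal wooden tags 50 mm (x, from front to fence) by 40 mm (y, along the row) by 10 mm, 18 g, lying loose on the bed before the fence in an untidy row; centre point, half-way up. Tag 1 of 5, counted from the -y end of the row.
- blank2_center (a point): one of five equal wooden tags 50 mm (x, from front to fence) by 40 mm (y, along the row) by 10 mm, 18 g, lying loose on the bed before the fence in an untidy row; centre point, half-way up. Tag 2 of 5, counted from the -y end of the row.
- blank3_center (a point): one of five equal wooden tags 50 mm (x, from front to fence) by 40 mm (y, along the row) by 10 mm, 18 g, lying loose on the bed before the fence in an untidy row; centre point, half-way up. Tag 3 of 5, counted from the -y end of the row.
- blank4_center (a point): one of five equal wooden tags 50 mm (x, from front to fence) by 40 mm (y, along the row) by 10 mm, 18 g, lying loose on the bed before the fence in an untidy row; centre point, half-way up. Tag 4 of 5, counted from the -y end of the row.
- blank5_center (a point): one of five equal wooden tags 50 mm (x, from front to fence) by 40 mm (y, along the row) by 10 mm, 18 g, lying loose on the bed before the fence in an untidy row; centre point, half-way up. Tag 5 of 5, counted from the -y end of the row.
- pen_case: bystander: open blue pen case, 184 by 150 by 32 mm; origin under its centre
- pen: bystander: filament pen, 160 mm long, 28 mm high; origin under its centre
- spool: bystander: filament spool lying flat, 130 mm across, 40 mm high; origin under its centre
- gauge: bystander: brass focus gauge on the bed beyond the fence, 24 mm across, 30 mm high; origin under its centre
- round_tag: bystander: finished round tag on the bed beyond the fence, 38 mm across, 6 mm high; origin under its centre
Mind the look-alikes: they are no part of the job. What is shaped like the part that bears blank3_center but turquoise is not meant.

How it is judged:
By the outcome, as a careful person would: the job done as asked, in the order asked, and still so for the second after the job is handed in, with the robot touching nothing.
It also fails if it takes over 64 s, if anything falls off the work surface, if the arm or the gripper's body presses on something with over 40 N, if the wrist force passes 120 N, or if a joint passes its speed limit or range.

## Working session

There is one attempt and no reset: what is moved stays moved. The work goes in short steps, Python scripts to look and compute and a shell command to move; the robot and the scene stay as the last step left them, time stands still between calls to the robot, and variables do not carry over. Pictures are saved under pics/ and viewed, on a budget of 10 in all, crops included, one or two more only if the job needs it, and the job is handed in when it is done.

```bash
mkdir -p pics; ls; cat > h.py <<'E'
import numpy as np, cv2
from scipy.spatial.transform import Rotation as R
from bench import ctrl
def cam(n):
    p=ctrl.camera_params(n); return np.array(p["K"],float),R.from_rotvec(np.ravel(p["rvec"])).as_matrix(),np.ravel(p["tvec"]).astype(float)
def hit(n,uv,z,c=None):
    K,Rm,t=c or cam(n); a=(uv[0]-K[0,2])/K[0,0]; b=(uv[1]-K[1,2])/K[1,1]
    if n=="wrist":
        r=np.hypot(a,b); s=np.tan(r)/max(r,1e-9); a,b=a*s,b*s
    d=Rm.T@np.array([a,b,1.]); o=-Rm.T@t
    return o+d*(z-o[2])/d[2]
def save(n,f,crop=None,sc=1):
    im=ctrl.get_image(n)[:,:,::-1]
    if crop: im=im[crop[1]:crop[3],crop[0]:crop[2]]
    cv2.imwrite("pics/"+f,cv2.resize(im,None,fx=sc,fy=sc,interpolation=cv2.INTER_CUBIC))
E
python3 - <<'E'
from h import *
s=ctrl.state(); print(s); print(ctrl.grasp_offset)
save("top","top1.png",sc=1.5); 
Z=dict(engraver=0,fence_face=.027,fence_clamp=.08,ruler_grip=.0185,blank3_center=.027,pen=0,pen_case=0,spool=0)
for n in ["top","scene"]:
    if n=="scene": save("scene","scene1.png",sc=1.5)
    for k,z in Z.items():
        for m in ctrl.mark_of(n,k)[:6]:
            print(n,k,round(m["conf"],2),np.round(m["point"],1),np.round(hit(n,m["point"],z),4))
E
```

```text
pics
{'clock': 0.0, 'joint_pos': array([-1.39380114,  0.38387032,  0.04384369,  1.59960193, -0.01788202,
        1.16119459, -0.04992124]), 'joint_velocities': array([-0.00063666, -0.00116361, -0.00121437, -0.00062722, -0.00026213,
        0.00097606, -0.00085267]), 'tau': array([ 6.61481627e-04, -4.33452809e+01,  1.02465726e+00, -2.49510491e+01,
        1.06268458e-02,  1.12896657e-02,  8.00777428e-06]), 'tcp_pos': array([0.17613547, 0.62468652, 0.22985155]), 'eef_rot': array([ 1.36937732e-01,  9.90578750e-01, -1.33702575e-03, -1.01184903e-04]), 'ft_force': array([-0.04096731,  1.40952447,  0.20807412]), 'ft_torque': array([-0.00037919, -0.02724814, -0.00456218]), 'opening': 0.08529914294005517}
0.0187
top engraver 0.47 [297.7 142.2] [ 0.7483 -0.1162  0.    ]
top fence_face 0.85 [267.4 165. ] [ 0.6601 -0.0251  0.027 ]
top fence_clamp 0.69 [201.  155.5] [0.661  0.1684 0.08  ]
top blank3_center 0.8 [304.4 282.8] [ 0.3206 -0.1476  0.027 ]
top blank3_center 0.71 [228.6 271.1] [0.34   0.0682 0.027 ]
top blank3_center 0.67 [268.7 197.7] [ 0.5596 -0.0342  0.027 ]
top blank3_center 0.23 [29
[... 204 characters left out ...]
pen_case 0.61 [126.1 230.4] [0.4407 0.3843 0.    ]
top spool 0.9 [376.9 157.5] [ 0.7126 -0.3633  0.    ]
scene engraver 0.97 [277.9 235.1] [ 0.603 -0.034  0.   ]
scene fence_face 0.61 [303.4 238.1] [ 0.6681 -0.0321  0.027 ]
scene fence_clamp 0.82 [341.1 172.4] [0.6776 0.176  0.08  ]
scene ruler_grip 0.8 [125.3 318.5] [ 0.4397 -0.3893  0.0185]
scene blank3_center 0.8 [257.3 218.8] [ 0.5436 -0.0334  0.027 ]
scene blank3_center 0.7 [157.5 218.6] [ 0.3281 -0.1563  0.027 ]
scene blank3_center 0.51 [213.6 173.7] [0.3549 0.0529 0.027 ]
scene pen 0.63 [364.  151.7] [0.6878 0.4002 0.    ]
scene pen_case 0.89 [286.5 133.9] [0.4348 0.3639 0.    ]
scene spool 0.85 [243.3 382. ] [ 0.7015 -0.3697  0.    ]
```

View pics/top1.png

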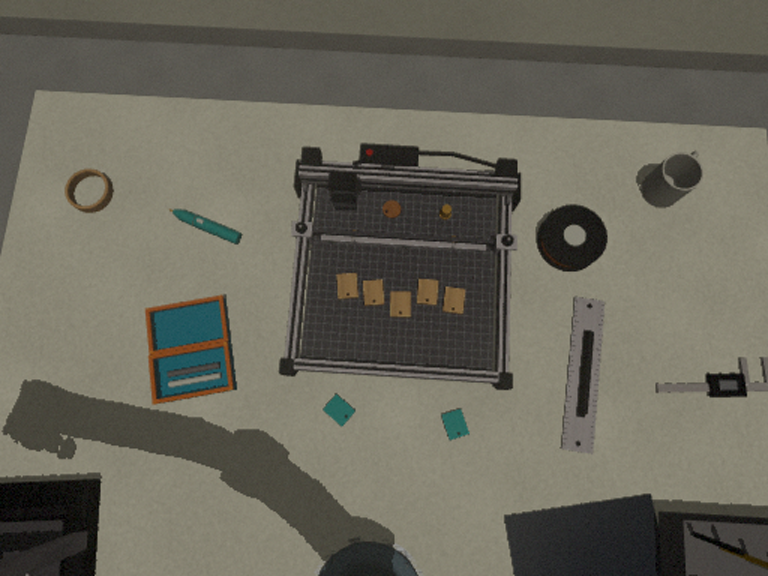

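View pics/scene1.png

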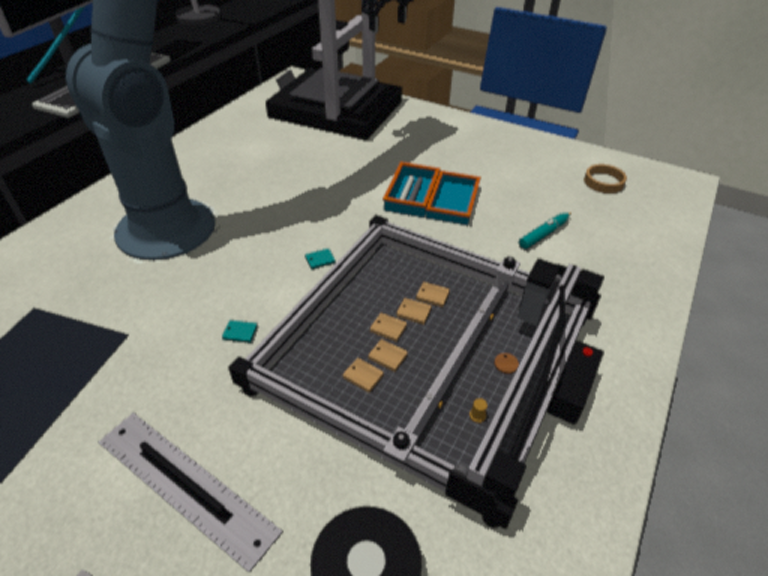

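The top view shows five wooden tags at (347,286), (373,292), (400,304), (428,291) and (454,300). The fence bar runs from (320,238) to (495,247), and the ruler's fin is at about (585,373), lying roughly along world x.

Possible mix-ups:
- **Tags:** the turquoise tags at (339,410) and (455,424) on the table are decoys. The wooden ones on the bed are the right ones.
- **Ruler:** the caliper at (710,385) could be taken for it. The ruler is the flat blade with the black fin at (583,375).
- **Fence:** the gantry beam at (410,175) is not the fence.

Next comes the check crop, plus a segmentation to get positions.

```bash
cat >> h.py <<'E'
def mv(p=None,rz_axis_y=None):
    """shift (cm) & rotvec in tool axes to world TCP p with tool z down and tool y at world angle (deg, mod 180)"""
    s=ctrl.state(); T=R.from_quat(s["eef_rot"]); 
    d=T.inv().apply(np.array(p)-s["tcp_pos"])*100
    r=np.zeros(3)
    if rz_axis_y is not None:
        best=None
        for k in (0,180):
            a=np.radians(rz_axis_y+k); y=np.array([np.cos(a),np.sin(a),0]); z=np.array([0,0,-1.]); x=np.cross(y,z)
            q=(T.inv()*R.from_matrix(np.c_[x,y,z])).as_rotvec()
            if best is None or np.linalg.norm(q)<np.linalg.norm(best): best=q
        r=best
    print("shift cm",np.round(d,2),"rot",np.round(r,3)); return d,r
E
python3 - <<'E'
from h import *
im=ctrl.get_image("top"); c=im[90:310,180:420,::-1]
cv2.imwrite("pics/c1.png",cv2.resize(c,None,fx=2.6,fy=2.6,interpolation=cv2.INTER_CUBIC))
hsv=cv2.cvtColor(im,cv2.COLOR_RGB2HSV)
m=cv2.inRange(hsv,(8,70,120),(25,200,255)); m[:170]=0;m[:, :200]=0;m[230:]=0
for ct in cv2.findContours(m,0,1)[0]:
    if cv2.contourArea(ct)<60: continue
    ct3=np.array([hit("top",p[0],.032)[:2] for p in ct],np.float32)
    print("tag",np.round(cv2.minAreaRect(ct3)[0],4),np.round(cv2.minAreaRect(ct3)[1],3),cv2.minAreaRect(ct3)[2])
# fin: dark in ruler area
g=cv2.cvtColor(im,cv2.COLOR_RGB2GRAY); b=(g<60).astype(np.uint8); b[:,:374]=0;b[:,405:]=0;b[:195]=0;b[300:]=0
n,l,st,ce=cv2.connectedComponentsWithStats(b)
for i in range(1,n):
    if st[i][4]>100:
        P=np.array([hit("top",(x,y),.032)[:2] for y,x in np.argwhere(l==i)],np.float32)
        print("fin",cv2.minAreaRect(P))
for q in [(589,298),(577,452),(320,238),(495,247)]: print(q,np.round(hit("top",np.array(q)/1.5,.005 if q[0]>500 else .041),3))
for q in [(310,157),(508,167),(289,367),(504,381)]: print(q,np.round(hit("top",np.array(q)/1.5,.06),3))
E
```

```text
tag [ 0.5441 -0.0329] [0.045 0.024] 3.156184673309326
tag [ 0.5585 -0.1387] [0.026 0.047] 85.52222442626953
tag [ 0.5729 -0.0865] [0.025 0.047] 87.49745178222656
tag [0.5664 0.023 ] [0.048 0.032] 3.448674201965332
tag [0.577  0.0742] [0.046 0.027] 4.033755302429199
fin ((0.4317748248577118, -0.38673925399780273), (0.021368566900491714, 0.16536715626716614), 84.42295837402344)
(589, 298) [ 0.583 -0.408  0.005]
(577, 452) [ 0.283 -0.38   0.005]
(320, 238) [0.666 0.138 0.041]
(495, 247) [ 0.668 -0.211  0.041]
(310, 157) [0.83  0.169 0.06 ]
(508, 167) [ 0.831 -0.23   0.06 ]
(289, 367) [0.406 0.171 0.06 ]
(504, 381) [ 0.404 -0.228  0.06 ]
```

View pics/c1.png

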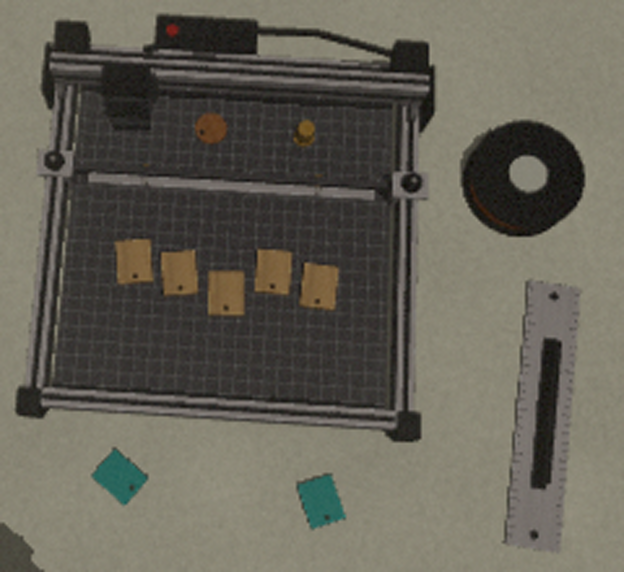

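Choice confirmed: the ruler with the black fin is at crop (545,415), the five wooden tags are on the bed, and the turquoise pair is ignored. I'll fly over the bed first for a close look.

```bash
cat >> h.py <<'E'
def plan(p,yaw,N):
    """per-call tool-frame shift/rz for N calls to world TCP p, tool-y heading yaw (deg, signed turn chosen by nearest to given)"""
    s=ctrl.state(); T=R.from_quat(s["eef_rot"]); M=T.as_matrix(); y0=np.degrees(np.arctan2(M[1,1],M[0,1])); 
    print("yaw now",round(y0,2),"tcp",np.round(s["tcp_pos"],4),"F",np.round(s["ft_force"],2),"tilt",np.round(np.degrees(np.arccos(-M[2,2])),2))
    dt=(yaw-y0); dp=(np.array(p)-s["tcp_pos"])/N*100
    for i in range(N):
        a=np.radians(y0+dt*i/N); y=np.array([np.cos(a),np.sin(a),0]); z=np.array([0,0,-1.]); x=np.cross(y,z)
        print(i,"x %.2f y %.2f z %.2f rz %.3f"%(dp@x,dp@y,dp@z,-np.radians(dt/N)))
    T1=R.from_euler("x",180,degrees=True)
E
python3 -c "
from h import *
plan((.50,-.03,.30),0,5)"
```

```text
yaw now 74.26 tcp [0.1764 0.6256 0.2313] F [ 0.17  0.13 -0.18] tilt 0.0
0 x -9.79 y -10.86 z -1.37 rz 0.259
1 x -12.25 y -7.99 z -1.37 rz 0.259
2 x -13.89 y -4.59 z -1.37 rz 0.259
3 x -14.60 y -0.88 z -1.37 rz 0.259
4 x -14.33 y 2.90 z -1.37 rz 0.259
```

```bash

python3 -m crank '[{"claw":8.5,"x":-2,"y":-2.2,"z":-0.3,"rz":0.05},{"claw":8.5,"x":-4,"y":-4.4,"z":-0.6,"rz":0.1},{"claw":8.5,"x":-6,"y":-6.6,"z":-0.9,"rz":0.16},{"claw":8.5,"x":-8,"y":-8.8,"z":-1.2,"rz":0.21},{"claw":8.5,"x":-9.8,"y":-10.9,"z":-1.4,"rz":0.26}]'
python3 -m crank '[{"claw":8.5,"x":-2.4,"y":-1.6,"z":-0.3,"rz":0.05},{"claw":8.5,"x":-4.9,"y":-3.2,"z":-0.6,"rz":0.1},{"claw":8.5,"x":-7.3,"y":-4.8,"z":-0.9,"rz":0.16},{"claw":8.5,"x":-9.8,"y":-6.4,"z":-1.2,"rz":0.21},{"claw":8.5,"x":-12.2,"y":-8,"z":-1.4,"rz":0.26}]'
python3 -m crank '[{"claw":8.5,"x":-2.8,"y":-0.9,"z":-0.3,"rz":0.05},{"claw":8.5,"x":-5.6,"y":-1.8,"z":-0.6,"rz":0.1},{"claw":8.5,"x":-8.3,"y":-2.8,"z":-0.9,"rz":0.16},{"claw":8.5,"x":-11.1,"y":-3.7,"z":-1.2,"rz":0.21},{"claw":8.5,"x":-13.9,"y":-4.6,"z":-1.4,"rz":0.26}]'
python3 -m crank '[{"claw":8.5,"x":-2.9,"y":-0.2,"z":-0.3,"rz":0.05},{"claw":8.5,"x":-5.8,"y":-0.4,"z":-0.6,"rz":0.1},{"claw":8.5,"x":-8.8,"y":-0.5,"z":-0.9,"rz":0.16},{"claw":8.5,"x":-11.7,"y":-0.7,"z":-1.2,"rz":0.21},{"claw":8.5,"x":-14.6,"y":-0.9,"z":-1.4,"rz":0.26}]'
python3 -m crank '[{"claw":8.5,"x":-2.9,"y":0.6,"z":-0.3,"rz":0.05},{"claw":8.5,"x":-5.7,"y":1.2,"z":-0.6,"rz":0.1},{"claw":8.5,"x":-8.6,"y":1.7,"z":-0.9,"rz":0.16},{"claw":8.5,"x":-11.5,"y":2.3,"z":-1.2,"rz":0.21},{"claw":8.5,"x":-14.3,"y":2.9,"z":-1.4,"rz":0.26}]'
python3 - <<'E'
from h import *
c=cam("wrist"); save("wrist","w1.png",sc=1.5); np.save("w1cam.npy",np.c_[c[0],c[1],c[2]])
plan((.432,-.388,.16),-95.3,5)
E
```

```text
yaw now 74.26 tcp [0.1764 0.6256 0.2313] F [ 0.25 -0.12 -0.85] tilt 0.0
0 x -10.42 y -18.12 z 1.43 rz 0.592
1 x -18.76 y -9.23 z 1.43 rz 0.592
2 x -20.72 y 2.81 z 1.43 rz 0.592
3 x -15.63 y 13.89 z 1.43 rz 0.592
4 x -5.22 y 20.25 z 1.43 rz 0.592$[0]: bad value
$[0]: bad value
$[0]: bad value
$[0]: bad value
$[0]: bad value
```

View pics/w1.png

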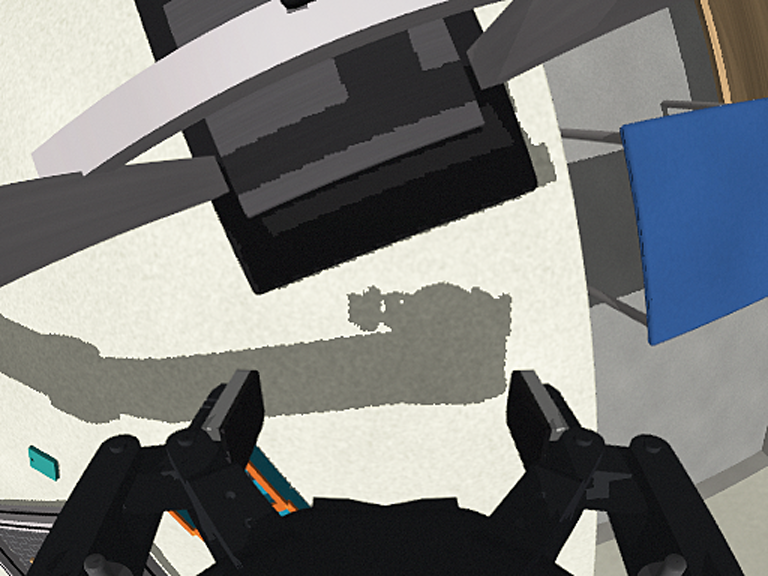

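The arm hasn't moved: the rows were refused, and the picture still shows the start place (black machine and shadow). Probably every key is required, so I'll test with one call.

```bash

python3 -m crank '[{"claw":8.5,"x":-2,"y":-2.2,"z":-0.3,"rx":0,"ry":0,"rz":0.05},{"claw":8.5,"x":-4,"y":-4.4,"z":-0.6,"rx":0,"ry":0,"rz":0.1},{"claw":8.5,"x":-6,"y":-6.6,"z":-0.9,"rx":0,"ry":0,"rz":0.16},{"claw":8.5,"x":-8,"y":-8.8,"z":-1.2,"rx":0,"ry":0,"rz":0.21},{"claw":8.5,"x":-9.8,"y":-10.9,"z":-1.4,"rx":0,"ry":0,"rz":0.26}]'; python3 -c "
from h import *
plan((.50,-.03,.30),0,4)"
```

```text
clock: 1.42
tcp_pos: [0.2422, 0.4927, 0.2457]
eef_rot: [0.266, 0.964, 0.0, 0.0]
ft_force: [0.8, 0.2, 0.0]
opening: 0.0851
yaw now 59.18 tcp [0.2422 0.4927 0.2457] F [0.84 0.2  0.04] tilt 0.03
0 x -12.23 y -7.92 z -1.36 rz 0.258
1 x -13.85 y -4.53 z -1.36 rz 0.258
2 x -14.54 y -0.85 z -1.36 rz 0.258
3 x -14.28 y 2.89 z -1.36 rz 0.258
```

Works as planned; continuing the same path.

```bash

python3 -m crank '[{"claw":8.5,"x":-2.4,"y":-1.6,"z":-0.3,"rx":0,"ry":0,"rz":0.05},{"claw":8.5,"x":-4.9,"y":-3.2,"z":-0.6,"rx":0,"ry":0,"rz":0.1},{"claw":8.5,"x":-7.3,"y":-4.8,"z":-0.9,"rx":0,"ry":0,"rz":0.16},{"claw":8.5,"x":-9.8,"y":-6.4,"z":-1.2,"rx":0,"ry":0,"rz":0.21},{"claw":8.5,"x":-12.2,"y":-8,"z":-1.4,"rx":0,"ry":0,"rz":0.26}]'
python3 -m crank '[{"claw":8.5,"x":-2.8,"y":-0.9,"z":-0.3,"rx":0,"ry":0,"rz":0.05},{"claw":8.5,"x":-5.6,"y":-1.8,"z":-0.6,"rx":0,"ry":0,"rz":0.1},{"claw":8.5,"x":-8.3,"y":-2.8,"z":-0.9,"rx":0,"ry":0,"rz":0.16},{"claw":8.5,"x":-11.1,"y":-3.7,"z":-1.2,"rx":0,"ry":0,"rz":0.21},{"claw":8.5,"x":-13.9,"y":-4.6,"z":-1.4,"rx":0,"ry":0,"rz":0.26}]'
python3 -m crank '[{"claw":8.5,"x":-2.9,"y":-0.2,"z":-0.3,"rx":0,"ry":0,"rz":0.05},{"claw":8.5,"x":-5.8,"y":-0.4,"z":-0.6,"rx":0,"ry":0,"rz":0.1},{"claw":8.5,"x":-8.8,"y":-0.5,"z":-0.9,"rx":0,"ry":0,"rz":0.16},{"claw":8.5,"x":-11.7,"y":-0.7,"z":-1.2,"rx":0,"ry":0,"rz":0.21},{"claw":8.5,"x":-14.6,"y":-0.9,"z":-1.4,"rx":0,"ry":0,"rz":0.26}]'
python3 -m crank '[{"claw":8.5,"x":-2.9,"y":0.6,"z":-0.3,"rx":0,"ry":0,"rz":0.05},{"claw":8.5,"x":-5.7,"y":1.2,"z":-0.6,"rx":0,"ry":0,"rz":0.1},{"claw":8.5,"x":-8.6,"y":1.7,"z":-0.9,"rx":0,"ry":0,"rz":0.16},{"claw":8.5,"x":-11.5,"y":2.3,"z":-1.2,"rx":0,"ry":0,"rz":0.21},{"claw":8.5,"x":-14.3,"y":2.9,"z":-1.4,"rx":0,"ry":0,"rz":0.26}]'
python3 - <<'E'
from h import *
c=cam("wrist"); save("wrist","w2.png",sc=1.5); np.save("w2cam.npy",np.c_[c[0],c[1],c[2]])
plan((.432,-.388,.16),-95.3,5)
E
```

```text
clock: 1.83
tcp_pos: [0.306, 0.3618, 0.2598]
eef_rot: [0.388, 0.922, 0.001, 0.0]
ft_force: [0.4, 0.3, 0.1]
opening: 0.0849
clock: 2.25
tcp_pos: [0.3704, 0.2304, 0.2739]
eef_rot: [0.504, 0.864, 0.001, -0.0]
ft_force: [1.3, 0.3, -0.3]
opening: 0.0848
clock: 2.67
tcp_pos: [0.4347, 0.0988, 0.2879]
eef_rot: [0.612, 0.791, 0.001, 0.0]
ft_force: [1.3, 0.6, -0.1]
opening: 0.0848
clock: 3.08
tcp_pos: [0.4989, -0.0324, 0.302]
eef_rot: [0.709, 0.705, 0.001, 0.0]
ft_force: [0.8, -0.0, 0.7]
opening: 0.0852
yaw now -0.95 tcp [ 0.5012 -0.0392  0.3029] F [ 1.46 -4.42  2.28] tilt 0.4
0 x -7.00 y -1.27 z 2.86 rz 0.329
1 x -7.03 y 1.06 z 2.86 rz 0.329
2 x -6.31 y 3.28 z 2.86 rz 0.329
3 x -4.91 y 5.15 z 2.86 rz 0.329
4 x -2.98 y 6.46 z 2.86 rz 0.329
```

View pics/w2.png

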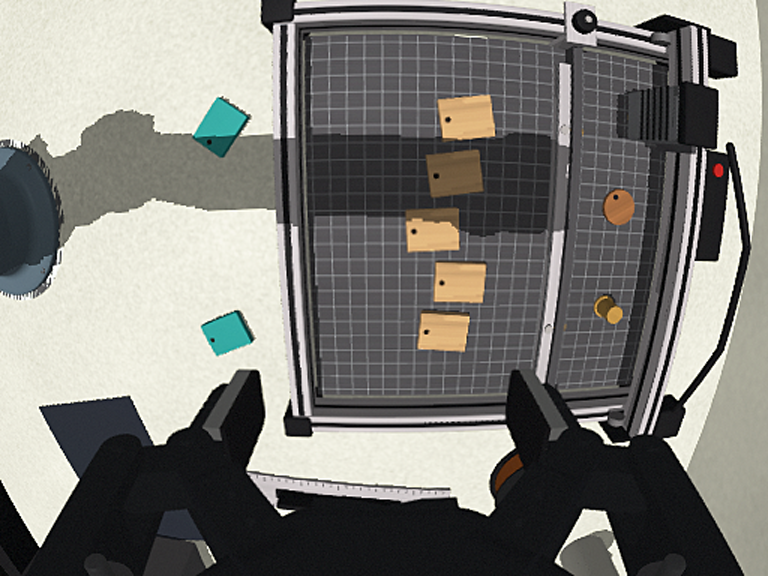

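Clear view. The fence bar's front edge runs from about (561,64) to (540,381), with tags at (466,117), (454,173), (433,230), (459,282) and (443,332). Turning those into positions:

```bash
python3 - <<'E'
from h import *
a=np.load("w2cam.npy"); c=(a[:,:3],a[:,3:6],a[:,6])
def h(q,z): return np.round(hit("wrist",np.array(q)/1.5,z,c)[:3],4)
print("fence top front",h((560,64),.041),h((554,160),.041),h((548,270),.041),h((540,381),.041))
print("clamp",h((585,20),.08))
print("front rail inner top", h((296,40),.06),h((312,405),.06), "outer",h((275,30),.06),h((290,410),.06))
im=cv2.imread("pics/w2.png"); hsv=cv2.cvtColor(im,cv2.COLOR_BGR2HSV)
print("tag3 corners",[h(q,.032) for q in [(406,211),(459,209),(461,248),(408,252)]])
print("tag1 corners",[h(q,.032) for q in [(420,312),(469,313),(467,352),(418,348)]])
print("tag5 corners",[h(q,.032) for q in [(438,100),(490,96),(495,135),(441,140)]])
E
python3 -c "
from h import *
for n in ['wrist']:
  for k,z in dict(fence_face=.027,engraver=0,fence_clamp=.08,ruler_grip=.0185).items():
    ctrl
    for m in ctrl.mark_of(n,k)[:2]: print(k,round(m['conf'],2),np.round(m['point'],1),np.round(hit(n,m['point'],z),4))
plan((.432,-.388,.16),-95.3,5)
"
```

```text
fence top front [0.663  0.1351 0.041 ] [0.6579 0.042  0.041 ] [ 0.6593 -0.0655  0.041 ] [ 0.6665 -0.1904  0.041 ]
clamp [0.6724 0.171  0.08  ]
front rail inner top [0.4242 0.1466 0.06  ] [ 0.4228 -0.2025  0.06  ] outer [0.4056 0.1576 0.06  ] [ 0.3989 -0.2095  0.06  ]
tag3 corners [array([ 0.5187, -0.0106,  0.032 ]), array([ 0.5686, -0.0084,  0.032 ]), array([ 0.5717, -0.0461,  0.032 ]), array([ 0.5208, -0.05  ,  0.032 ])]
tag1 corners [array([ 0.5333, -0.1112,  0.032 ]), array([ 0.5829, -0.1129,  0.032 ]), array([ 0.5836, -0.1565,  0.032 ]), array([ 0.5321, -0.1508,  0.032 ])]
tag5 corners [array([0.548 , 0.0933, 0.032 ]), array([0.5965, 0.0992, 0.032 ]), array([0.6016, 0.0624, 0.032 ]), array([0.5508, 0.0559, 0.032 ])]
fence_face 0.83 [363.7 150.2] [ 0.6601 -0.03    0.027 ]
engraver 0.85 [332.5 149.4] [ 0.6165 -0.03    0.    ]
fence_clamp 0.73 [388.9  12.4] [0.6695 0.1726 0.08  ]
ruler_grip 0.82 [226.  338.8] [ 0.4352 -0.3958  0.0185]
ruler_grip 0.32 [414.9 137.3] [0.7481 0.0023 0.0185]
yaw now -0.2 tcp [ 0.4981 -0.0302  0.3011] F [0.19 0.7  0.1 ] tilt 0.05
0 x -7.16 y -1.30 z 2.82 rz 0.332
1 x -7.19 y 1.11 z 2.82 rz 0.332
2 x -6.44 y 3.39 z 2.82 rz 0.332
3 x -4.98 y 5.31 z 2.82 rz 0.332
4 x -2.98 y 6.64 z 2.82 rz 0.332
```

```bash

python3 -m crank '[{"claw":8.5,"x":-2.4,"y":-0.4,"z":1,"rx":0,"ry":0,"rz":0.11},{"claw":8.5,"x":-4.8,"y":-0.9,"z":1.9,"rx":0,"ry":0,"rz":0.22},{"claw":8.5,"x":-7.2,"y":-1.3,"z":2.8,"rx":0,"ry":0,"rz":0.332}]'
python3 -m crank '[{"claw":8.5,"x":-2.4,"y":0.4,"z":1,"rx":0,"ry":0,"rz":0.11},{"claw":8.5,"x":-4.8,"y":0.7,"z":1.9,"rx":0,"ry":0,"rz":0.22},{"claw":8.5,"x":-7.2,"y":1.1,"z":2.8,"rx":0,"ry":0,"rz":0.332}]'
python3 -m crank '[{"claw":8.5,"x":-2.2,"y":1.1,"z":1,"rx":0,"ry":0,"rz":0.11},{"claw":8.5,"x":-4.3,"y":2.3,"z":1.9,"rx":0,"ry":0,"rz":0.22},{"claw":8.5,"x":-6.4,"y":3.4,"z":2.8,"rx":0,"ry":0,"rz":0.332}]'
python3 -m crank '[{"claw":8.5,"x":-1.7,"y":1.8,"z":1,"rx":0,"ry":0,"rz":0.11},{"claw":8.5,"x":-3.3,"y":3.5,"z":1.9,"rx":0,"ry":0,"rz":0.22},{"claw":8.5,"x":-5,"y":5.3,"z":2.8,"rx":0,"ry":0,"rz":0.332}]'
python3 -m crank '[{"claw":8.5,"x":-1,"y":2.2,"z":1,"rx":0,"ry":0,"rz":0.11},{"claw":8.5,"x":-2,"y":4.4,"z":1.9,"rx":0,"ry":0,"rz":0.22},{"claw":8.5,"x":-3,"y":6.6,"z":2.8,"rx":0,"ry":0,"rz":0.332},{"claw":8.5,"x":-3,"y":6.6,"z":2.8,"rx":0,"ry":0,"rz":0.332}]'
python3 - <<'E'
from h import *
c=cam("wrist"); save("wrist","w3.png",sc=1.5); np.save("w3cam.npy",np.c_[c[0],c[1],c[2]])
for m in ctrl.mark_of("wrist","ruler_grip"): print(m["conf"],np.round(m["point"],1),np.round(hit("wrist",m["point"],.0185,c),4))
plan((.432,-.388,.04),-95.3,1)
E
```

```text
clock: 3.58
tcp_pos: [0.4847, -0.1008, 0.2727]
eef_rot: [0.815, 0.579, 0.0, -0.001]
ft_force: [-0.4, -0.4, 0.0]
opening: 0.0847
clock: 3.83
tcp_pos: [0.4713, -0.1729, 0.2446]
eef_rot: [0.9, 0.436, 0.0, -0.001]
ft_force: [0.7, 0.3, 0.1]
opening: 0.0855
clock: 4.08
tcp_pos: [0.459, -0.2442, 0.2165]
eef_rot: [0.96, 0.281, 0.0, -0.001]
ft_force: [1.1, -0.4, 0.2]
opening: 0.0849
clock: 4.33
tcp_pos: [0.4461, -0.3154, 0.1882]
eef_rot: [0.993, 0.119, 0.0, -0.001]
ft_force: [0.2, -0.7, 0.7]
opening: 0.085
clock: 4.67
tcp_pos: [0.4293, -0.3907, 0.1593]
eef_rot: [0.999, -0.05, -0.002, 0.001]
ft_force: [-1.4, -0.1, 0.3]
opening: 0.085
0.69 [259.9 176.5] [ 0.4314 -0.3942  0.0185]
yaw now -95.25 tcp [ 0.4317 -0.3872  0.1602] F [-0.28  1.33  0.58] tilt 0.14
0 x 0.04 y 0.07 z 12.02 rz 0.001
```

View pics/w3.png

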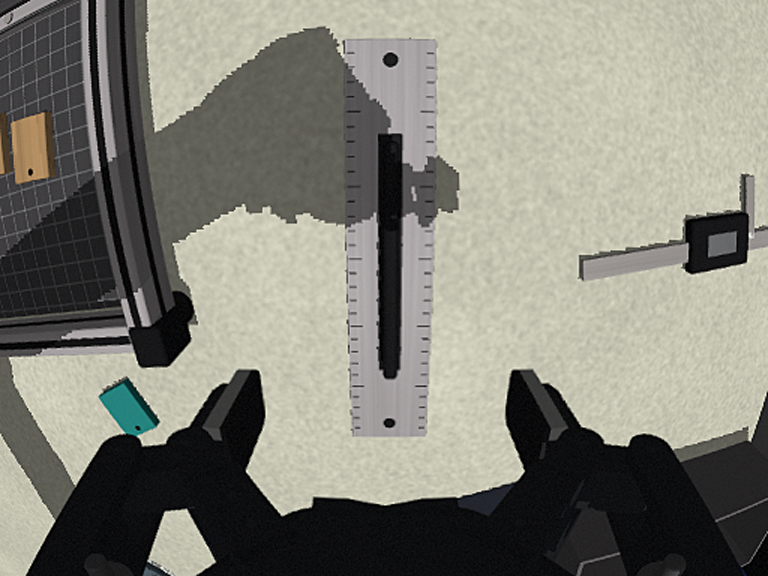

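The ruler sits squarely between the fingers, with its fin from about (390,134) to (390,378). I'll compute its centre and heading.

```bash
python3 - <<'E'
from h import *
a=np.load("w3cam.npy"); c=(a[:,:3],a[:,3:6],a[:,6])
h=lambda q,z: hit("wrist",np.array(q)/1.5,z,c)[:2]
p,q=h((390.5,134),.032),h((390,376),.032); print("fin",p,q,(p+q)/2,np.linalg.norm(p-q),np.degrees(np.arctan2(*(p-q)[::-1])))
A=[h(k,.005) for k in [(344,40),(437,40),(427,436),(352,436)]]; print(np.round(A,4),np.mean(A,0))
g=cv2.cvtColor(cv2.imread("pics/w3.png"),cv2.COLOR_BGR2GRAY)
E
```

```text
fin [ 0.51545977 -0.40256873] [ 0.3561052  -0.38687367] [ 0.43578248 -0.3947212 ] 0.16012561608087142 -5.625002174852148
[[ 0.5832 -0.3793]
 [ 0.5775 -0.4397]
 [ 0.2801 -0.4107]
 [ 0.2865 -0.3493]] [ 0.43181733 -0.39475858]
```

```bash

python3 -m crank '[{"claw":8.5,"x":0,"y":0.5,"z":4,"rx":0,"ry":0,"rz":0.005},{"claw":8.5,"x":0,"y":0.5,"z":8,"rx":0,"ry":0,"rz":0.005},{"claw":8.5,"x":0,"y":0.5,"z":12,"rx":0,"ry":0,"rz":0.005},{"claw":8.5,"x":0,"y":0.5,"z":14,"rx":0,"ry":0,"rz":0.005},{"claw":8.5,"x":0,"y":0.5,"z":15.2,"rx":0,"ry":0,"rz":0.005}]'
python3 -m crank '[{"claw":6,"x":0,"y":0,"z":0,"rx":0,"ry":0,"rz":0},{"claw":4,"x":0,"y":0,"z":0,"rx":0,"ry":0,"rz":0},{"claw":3,"x":0,"y":0,"z":0,"rx":0,"ry":0,"rz":0},{"claw":2.5,"x":0,"y":0,"z":0,"rx":0,"ry":0,"rz":0},{"claw":2,"x":0,"y":0,"z":0,"rx":0,"ry":0,"rz":0}]'
python3 -m crank '[{"claw":1.5,"x":0,"y":0,"z":0,"rx":0,"ry":0,"rz":0},{"claw":0,"x":0,"y":0,"z":0,"rx":0,"ry":0,"rz":0},{"claw":0,"x":0,"y":0,"z":0,"rx":0,"ry":0,"rz":0},{"claw":0,"x":0,"y":0,"z":0,"rx":0,"ry":0,"rz":0},{"claw":0,"x":0,"y":0,"z":0,"rx":0,"ry":0,"rz":0}]'

```

```text
clock: 5.18
tcp_pos: [0.4317, -0.3883, 0.0059]
eef_rot: [0.999, -0.046, -0.002, -0.003]
ft_force: [0.1, 0.4, -0.3]
opening: 0.0851
clock: 5.6
tcp_pos: [0.4326, -0.3944, 0.0112]
eef_rot: [0.999, -0.049, 0.002, 0.001]
ft_force: [0.4, 0.4, -0.0]
opening: 0.0252
clock: 6.02
tcp_pos: [0.4321, -0.3941, 0.0105]
eef_rot: [0.999, -0.049, 0.001, 0.0]
ft_force: [-1.0, 1.4, 5.9]
opening: 0.0089
```

```bash

python3 -m crank '[{"claw":0,"x":0,"y":0,"z":-0.5,"rx":0,"ry":0,"rz":0},{"claw":0,"x":0,"y":0,"z":-1.5,"rx":0,"ry":0,"rz":0},{"claw":0,"x":0,"y":0,"z":-3,"rx":0,"ry":0,"rz":0},{"claw":0,"x":0,"y":0,"z":-4.5,"rx":0,"ry":0,"rz":0},{"claw":0,"x":0,"y":0,"z":-6,"rx":0,"ry":0,"rz":0}]'
python3 -m crank '[{"claw":0,"x":0,"y":0,"z":-2,"rx":0,"ry":0,"rz":0},{"claw":0,"x":0,"y":0,"z":-4.5,"rx":0,"ry":0,"rz":0},{"claw":0,"x":0,"y":0,"z":-7,"rx":0,"ry":0,"rz":0},{"claw":0,"x":0,"y":0,"z":-9,"rx":0,"ry":0,"rz":0},{"claw":0,"x":0,"y":0,"z":-10,"rx":0,"ry":0,"rz":0}]'
python3 - <<'E'
from h import *
plan((.486,-.03,.17),0.3,5)
E
```

```text
clock: 6.43
tcp_pos: [0.4312, -0.3936, 0.071]
eef_rot: [0.999, -0.049, 0.0, 0.0]
ft_force: [0.2, -0.3, -1.7]
opening: 0.0088
clock: 6.85
tcp_pos: [0.4322, -0.3952, 0.1736]
eef_rot: [0.999, -0.05, 0.003, 0.002]
ft_force: [0.2, -0.2, -1.6]
opening: 0.0085
yaw now -95.68 tcp [ 0.4322 -0.3952  0.1736] F [ 0.21 -0.18 -1.62] tilt 0.34
0 x 0.35 y -7.38 z 0.07 rz -0.335
1 x 2.75 y -6.85 z 0.07 rz -0.335
2 x 4.85 y -5.57 z 0.07 rz -0.335
3 x 6.41 y -3.66 z 0.07 rz -0.335
4 x 7.26 y -1.35 z 0.07 rz -0.335
```

```bash

python3 -m crank '[{"claw":0,"x":0.1,"y":-2.5,"z":0,"rx":0,"ry":0,"rz":-0.11},{"claw":0,"x":0.2,"y":-5,"z":0,"rx":0,"ry":0,"rz":-0.22},{"claw":0,"x":0.3,"y":-7.4,"z":0,"rx":0,"ry":0,"rz":-0.335}]'
python3 -m crank '[{"claw":0,"x":0.9,"y":-2.3,"z":0,"rx":0,"ry":0,"rz":-0.11},{"claw":0,"x":1.8,"y":-4.6,"z":0,"rx":0,"ry":0,"rz":-0.22},{"claw":0,"x":2.7,"y":-6.9,"z":0,"rx":0,"ry":0,"rz":-0.335}]'
python3 -m crank '[{"claw":0,"x":1.6,"y":-1.9,"z":0,"rx":0,"ry":0,"rz":-0.11},{"claw":0,"x":3.2,"y":-3.7,"z":0,"rx":0,"ry":0,"rz":-0.22},{"claw":0,"x":4.8,"y":-5.7,"z":0,"rx":0,"ry":0,"rz":-0.335}]'
python3 -m crank '[{"claw":0,"x":2.1,"y":-1.2,"z":0,"rx":0,"ry":0,"rz":-0.11},{"claw":0,"x":4.2,"y":-2.4,"z":0,"rx":0,"ry":0,"rz":-0.22},{"claw":0,"x":6.3,"y":-3.8,"z":0,"rx":0,"ry":0,"rz":-0.335}]'
python3 -m crank '[{"claw":0,"x":2.4,"y":-0.5,"z":0,"rx":0,"ry":0,"rz":-0.11},{"claw":0,"x":4.8,"y":-1,"z":0,"rx":0,"ry":0,"rz":-0.22},{"claw":0,"x":7.2,"y":-1.6,"z":0,"rx":0,"ry":0,"rz":-0.335},{"claw":0,"x":7.2,"y":-1.6,"z":0,"rx":0,"ry":0,"rz":-0.335},{"claw":0,"x":7.2,"y":-1.6,"z":0,"rx":0,"ry":0,"rz":-0.335}]'
python3 - <<'E'
from h import *
c=cam("wrist"); save("wrist","w4.png",sc=1.5); np.save("w4cam.npy",np.c_[c[0],c[1],c[2]])
plan((.474,-.03,.17),0.3,1)
E
```

```text
clock: 7.1
tcp_pos: [0.441, -0.3195, 0.1699]
eef_rot: [0.993, 0.12, 0.0, -0.0]
ft_force: [0.7, 0.6, -3.0]
opening: 0.0087
clock: 7.35
tcp_pos: [0.451, -0.2455, 0.1695]
eef_rot: [0.959, 0.284, 0.0, -0.0]
ft_force: [0.7, 0.3, -2.1]
opening: 0.0088
clock: 7.6
tcp_pos: [0.4608, -0.172, 0.1696]
eef_rot: [0.898, 0.44, 0.0, 0.0]
ft_force: [0.6, -0.0, -1.6]
opening: 0.0088
clock: 7.85
tcp_pos: [0.4697, -0.0991, 0.1697]
eef_rot: [0.812, 0.583, 0.0, 0.0]
ft_force: [0.0, -1.2, -1.9]
opening: 0.0087
clock: 8.27
tcp_pos: [0.4779, -0.025, 0.1694]
eef_rot: [0.704, 0.71, -0.0, -0.0]
ft_force: [-0.4, -0.5, -1.4]
opening: 0.0087
yaw now 0.33 tcp [ 0.4777 -0.0267  0.1694] F [ 0.38 -0.79 -2.06] tilt 0.03
0 x -0.33 y -0.38 z -0.06 rz 0.000
```

View pics/w4.png

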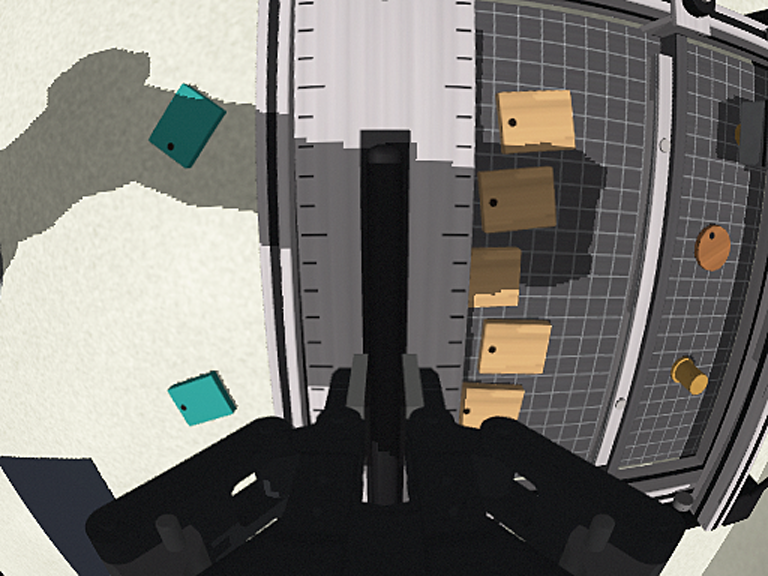

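The ruler is held level over the front of the bed, with its front edge from (474,0) to (463,410). The fence's front edge runs from (659,55) to (598,463), and the tags lie between them. Comparing the two headings within the same picture:

```bash
python3 - <<'E'
from h import *
a=np.load("w4cam.npy"); c=(a[:,:3],a[:,3:6],a[:,6])
raw=cv2.imread("pics/w4.png"); g=cv2.GaussianBlur(cv2.cvtColor(raw,cv2.COLOR_BGR2GRAY),(0,0),1.5).astype(float)
def edge(p0,p1,z,w,sign,rows):
    P=[]
    for r in rows:
        x0=p0[0]+(p1[0]-p0[0])*(r-p0[1])/(p1[1]-p0[1]); xs=np.arange(int(x0-w),int(x0+w)); d=sign*np.gradient(g[r])[xs]
        P.append(hit("wrist",np.array([xs[np.argmax(d)]+.5,r+.5])/1.5,z,c)[:2])
    P=np.array(P); keep=np.ones(len(P),bool)
    for _ in range(4):
        f=np.polyfit(P[keep,1],P[keep,0],1); res=P[:,0]-np.polyval(f,P[:,1]); keep=abs(res)<max(2*np.median(abs(res)),3e-4)
    print("heading of normal %.2f deg, x at y=-.03: %.4f, rms %.2f mm, n %d, y %.3f..%.3f"%(-np.degrees(np.arctan(f[0])),np.polyval(f,-.03),1e3*res[keep].std(),keep.sum(),*sorted(P[[0,-1],1])))
zb=.1694-.0055
edge((474,0),(463,410),zb,7,-1,range(5,130,4))      # ruler front, lit part
edge((474,0),(463,410),zb,7,-1,range(5,400,4))
edge((659,55),(598,463),.041,10,1,range(60,440,4))
f=lambda q,z:np.round(hit("wrist",np.array(q)/1.5,z,c)[:3],4)
print("fin end",f((386,131),zb+.027), "rear edge",f((297,20),zb),f((302,200),zb),"tags front",[f(q,.032) for q in [(500,97),(479,172),(468,280),(483,320),(465,384)]])
E
```

```text
heading of normal 0.63 deg, x at y=-.03: 0.5073, rms 0.08 mm, n 32, y 0.063..0.106
heading of normal 0.52 deg, x at y=-.03: 0.5070, rms 0.12 mm, n 95, y -0.037..0.106
heading of normal -0.32 deg, x at y=-.03: 0.6543, rms 6.00 mm, n 95, y -0.161..0.131
fin end [0.4767 0.0603 0.1909] rear edge [0.4471 0.1003 0.1639] [0.4488 0.0384 0.1639] tags front [array([0.5484, 0.091 , 0.032 ]), array([0.5361, 0.042 , 0.032 ]), array([ 0.5326, -0.0294,  0.032 ]), array([ 0.5453, -0.0581,  0.032 ]), array([ 0.5367, -0.1088,  0.032 ])]
```

```bash
python3 - <<'E'
from h import *
for n in ("w4","w2"):
    a=np.load(n+"cam.npy"); K=a[:,:3].copy(); K[:2]*=1.5; rv=cv2.Rodrigues(a[:,3:6])[0]
    g=cv2.GaussianBlur(cv2.cvtColor(cv2.imread(f"pics/{n}.png"),cv2.COLOR_BGR2GRAY),(0,0),1).astype(np.float32)
    xs=np.arange(.640,.685,.0005); P=[]
    for y in np.arange(-.18,.13,.01):
        w=np.array([[x,y,.041] for x in xs]).reshape(-1,1,3)
        uv=cv2.fisheye.projectPoints(w,rv,a[:,6],K,np.zeros(4))[0].reshape(-1,2).astype(np.float32)
        v=cv2.remap(g,uv[:,0].copy(),uv[:,1].copy(),cv2.INTER_LINEAR).ravel(); d=np.gradient(v); i=np.argmax(d); P.append((y,xs[i],d[i]))
    P=np.array(P); k=np.ones(len(P),bool)
    for _ in range(5):
        f=np.polyfit(P[k,0],P[k,1],1); r=P[:,1]-np.polyval(f,P[:,0]); k=abs(r)<max(2*np.median(abs(r)),5e-4)
    print(n,"normal heading %.2f x(-.03)=%.4f rms %.2fmm n %d"%(-np.degrees(np.arctan(f[0])),np.polyval(f,-.03),1e3*r[k].std(),k.sum()))
    print(np.round(P[::3,1],4))
plan((.474,-.036,.05),0.8,1)
E
```

```text
w4 normal heading -0.32 x(-.03)=0.6606 rms 0.20mm n 30
[0.6595 0.6595 0.66   0.6605 0.6605 0.6605 0.661  0.661  0.661  0.6615
 0.6615]
w2 normal heading -0.37 x(-.03)=0.6607 rms 0.19mm n 23
[0.6595 0.66   0.6605 0.6605 0.6605 0.6605 0.6765 0.6705 0.661  0.6615
 0.662 ]
yaw now 0.33 tcp [ 0.4777 -0.0267  0.1694] F [ 0.38 -0.79 -2.06] tilt 0.03
0 x -0.93 y -0.38 z 11.94 rz -0.008
```

```bash

python3 -m crank '[{"claw":0,"x":-0.5,"y":-0.2,"z":1,"rx":0,"ry":0,"rz":0.015},{"claw":0,"x":-0.9,"y":-0.4,"z":3.5,"rx":0,"ry":0,"rz":0.015},{"claw":0,"x":-0.9,"y":-0.4,"z":6.5,"rx":0,"ry":0,"rz":0.015},{"claw":0,"x":-0.9,"y":-0.4,"z":8.5,"rx":0,"ry":0,"rz":0.015},{"claw":0,"x":-0.9,"y":-0.4,"z":9.4,"rx":0,"ry":0,"rz":0.015}]'
python3 -m crank '[{"claw":0,"x":0,"y":0,"z":1,"rx":0,"ry":0,"rz":0},{"claw":0,"x":0,"y":0,"z":2,"rx":0,"ry":0,"rz":0},{"claw":0,"x":0,"y":0,"z":3,"rx":0,"ry":0,"rz":0},{"claw":0,"x":0,"y":0,"z":4,"rx":0,"ry":0,"rz":0},{"claw":0,"x":0,"y":0,"z":4,"rx":0,"ry":0,"rz":0}]'
python3 -m crank '[{"claw":0,"x":0,"y":0,"z":0,"rx":0,"ry":0,"rz":0},{"claw":0,"x":0,"y":0,"z":0,"rx":0,"ry":0,"rz":0},{"claw":0,"x":0,"y":0,"z":0,"rx":0,"ry":0,"rz":0}]'
python3 - <<'E'
from h import *
s=ctrl.state(); plan((.585,-.036,.035),-.55,1); print(s["ft_torque"])
fs=[]
for i in range(6):
    ctrl.get_image("scene"); s=ctrl.state(); fs.append(np.r_[s["ft_force"],s["ft_torque"]])
print(np.round(fs,2)); 
save("wrist","w5.png",sc=1.5)
E
```

```text
clock: 8.73
tcp_pos: [0.4707, -0.0378, 0.0721]
eef_rot: [0.712, 0.702, -0.003, -0.001]
ft_force: [-0.3, 0.8, -3.4]
opening: 0.0085
clock: 9.15
tcp_pos: [0.4732, -0.0354, 0.0338]
eef_rot: [0.71, 0.704, -0.001, -0.001]
ft_force: [-0.5, -0.4, -2.3]
opening: 0.0085
clock: 9.4
tcp_pos: [0.475, -0.0354, 0.0359]
eef_rot: [0.71, 0.704, 0.001, 0.0]
ft_force: [-0.2, -0.0, -2.0]
opening: 0.0086
yaw now -0.51 tcp [ 0.475  -0.0354  0.0359] F [-0.21 -0.03 -1.97] tilt 0.09
0 x 0.03 y 11.00 z 0.09 rz 0.001
[-0.0340093   0.02751292  0.03029491]
[[ 0.41 -0.3  -2.76 -0.   -0.04  0.05]
 [-0.64 -0.07 -1.62  0.    0.01  0.  ]
 [ 0.82 -0.1  -2.4  -0.05  0.04 -0.01]
 [ 0.15 -1.02 -2.39  0.02  0.01 -0.04]
 [-0.24 -0.04 -2.27 -0.04 -0.    0.02]
 [ 0.02 -0.13 -2.41 -0.   -0.01 -0.  ]]
```

View pics/w5.png

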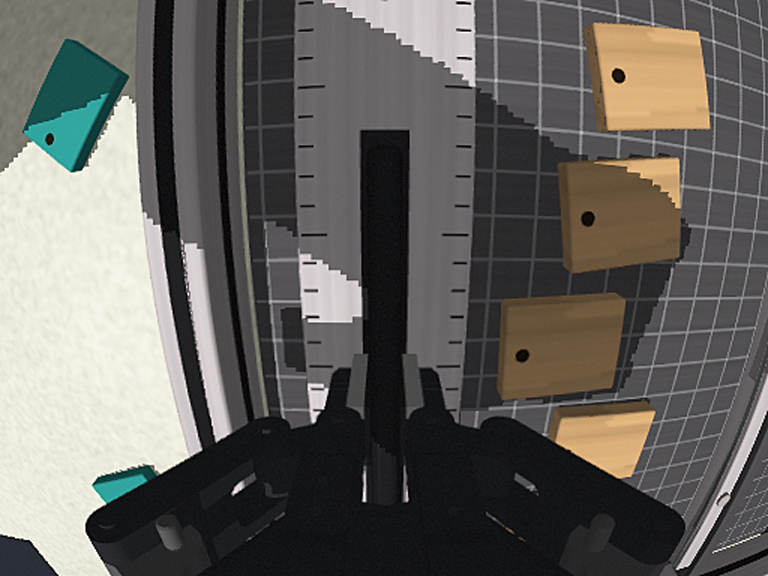

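The ruler is low over the bed with all tags ahead of its edge (at about (465,300)). Pushing gently to just short of the fence.

```bash

python3 -m crank '[{"claw":0,"x":0,"y":0.5,"z":0.12,"rx":0,"ry":0,"rz":0},{"claw":0,"x":0,"y":1,"z":0.12,"rx":0,"ry":0,"rz":0},{"claw":0,"x":0,"y":1.5,"z":0.12,"rx":0,"ry":0,"rz":0},{"claw":0,"x":0,"y":2,"z":0.12,"rx":0,"ry":0,"rz":0},{"claw":0,"x":0,"y":2.5,"z":0.12,"rx":0,"ry":0,"rz":0}]'
python3 -m crank '[{"claw":0,"x":0,"y":0.5,"z":0,"rx":0,"ry":0,"rz":0},{"claw":0,"x":0,"y":1,"z":0,"rx":0,"ry":0,"rz":0},{"claw":0,"x":0,"y":1.5,"z":0,"rx":0,"ry":0,"rz":0},{"claw":0,"x":0,"y":2,"z":0,"rx":0,"ry":0,"rz":0},{"claw":0,"x":0,"y":2.5,"z":0,"rx":0,"ry":0,"rz":0}]'
python3 -m crank '[{"claw":0,"x":0,"y":0.5,"z":0,"rx":0,"ry":0,"rz":0},{"claw":0,"x":0,"y":1,"z":0,"rx":0,"ry":0,"rz":0},{"claw":0,"x":0,"y":1.5,"z":0,"rx":0,"ry":0,"rz":0},{"claw":0,"x":0,"y":2,"z":0,"rx":0,"ry":0,"rz":0},{"claw":0,"x":0,"y":2.5,"z":0,"rx":0,"ry":0,"rz":0}]'
python3 -m crank '[{"claw":0,"x":0,"y":0.5,"z":0,"rx":0,"ry":0,"rz":0},{"claw":0,"x":0,"y":1,"z":0,"rx":0,"ry":0,"rz":0},{"claw":0,"x":0,"y":1.5,"z":0,"rx":0,"ry":0,"rz":0},{"claw":0,"x":0,"y":1.8,"z":0,"rx":0,"ry":0,"rz":0},{"claw":0,"x":0,"y":2,"z":0,"rx":0,"ry":0,"rz":0}]'
python3 - <<'E'
from h import *
c=cam("wrist"); save("wrist","w6.png",sc=1.5); np.save("w6cam.npy",np.c_[c[0],c[1],c[2]])
plan((.585,-.036,.035),-.55,1)
E
```

```text
clock: 10.17
tcp_pos: [0.5, -0.0356, 0.0341]
eef_rot: [0.71, 0.704, 0.0, 0.0]
ft_force: [0.1, -0.3, -1.9]
opening: 0.0086
clock: 10.58
tcp_pos: [0.5244, -0.0358, 0.034]
eef_rot: [0.71, 0.704, -0.0, -0.0]
ft_force: [-0.7, 0.6, -1.6]
opening: 0.0084
clock: 11.0
tcp_pos: [0.5496, -0.036, 0.034]
eef_rot: [0.71, 0.704, -0.0, -0.0]
ft_force: [0.4, -0.6, -2.4]
opening: 0.0088
clock: 11.42
tcp_pos: [0.5698, -0.0363, 0.0341]
eef_rot: [0.71, 0.704, 0.0, 0.0]
ft_force: [-0.4, 0.5, -2.0]
opening: 0.0089
yaw now -0.5 tcp [ 0.5701 -0.0363  0.0342] F [ 0.81 -0.23 -2.24] tilt 0.05
0 x 0.04 y 1.49 z -0.08 rz 0.001
```

View pics/w6.png

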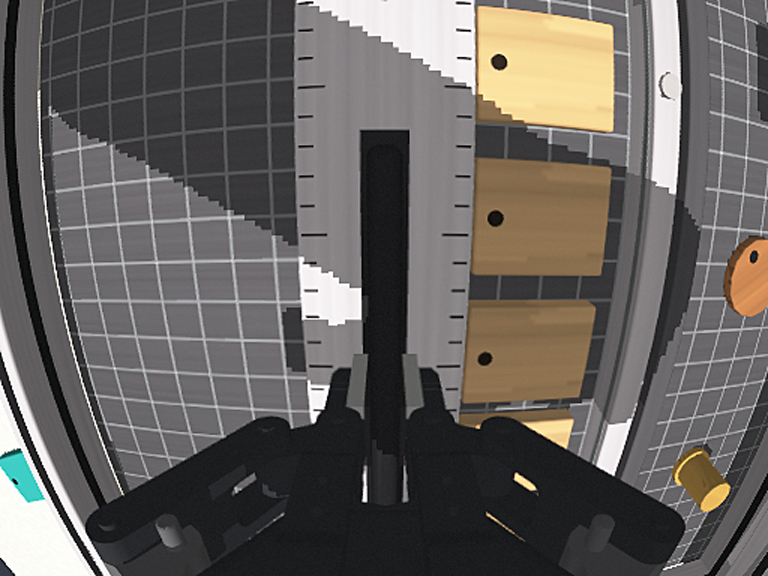

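Tags are squared on the ruler edge at column ~470, with the fence face at about column 625 and a gap of roughly 10 mm. Approaching in small force-checked steps.

```bash
cat > f.py <<'E'
from h import *
F=[]
for i in range(4):
    ctrl.get_image("scene"); s=ctrl.state(); F.append(np.r_[s["ft_force"],s["ft_torque"]])
print("t %.2f"%s["clock"],"tcp",np.round(s["tcp_pos"],4),"F/T",np.round(np.mean(F,0),2))
E
python3 -m crank '[{"claw":0,"x":0,"y":0.2,"z":0,"rx":0,"ry":0,"rz":0},{"claw":0,"x":0,"y":0.4,"z":0,"rx":0,"ry":0,"rz":0},{"claw":0,"x":0,"y":0.6,"z":0,"rx":0,"ry":0,"rz":0},{"claw":0,"x":0,"y":0.7,"z":0,"rx":0,"ry":0,"rz":0},{"claw":0,"x":0,"y":0.8,"z":0,"rx":0,"ry":0,"rz":0}]'; python3 f.py
python3 -m crank '[{"claw":0,"x":0,"y":0.05,"z":0,"rx":0,"ry":0,"rz":0},{"claw":0,"x":0,"y":0.1,"z":0,"rx":0,"ry":0,"rz":0},{"claw":0,"x":0,"y":0.15,"z":0,"rx":0,"ry":0,"rz":0},{"claw":0,"x":0,"y":0.2,"z":0,"rx":0,"ry":0,"rz":0}]'; python3 f.py
python3 -m crank '[{"claw":0,"x":0,"y":0.05,"z":0,"rx":0,"ry":0,"rz":0},{"claw":0,"x":0,"y":0.1,"z":0,"rx":0,"ry":0,"rz":0},{"claw":0,"x":0,"y":0.15,"z":0,"rx":0,"ry":0,"rz":0}]'; python3 f.py
```

```text
clock: 11.88
tcp_pos: [0.5772, -0.0363, 0.034]
eef_rot: [0.71, 0.704, -0.0, -0.0]
ft_force: [-1.1, -0.2, -2.6]
opening: 0.0088
t 12.08 tcp [ 0.5774 -0.0364  0.0342] F/T [-0.22  0.22 -2.22 -0.02  0.    0.01]
clock: 12.42
tcp_pos: [0.5791, -0.0364, 0.034]
eef_rot: [0.71, 0.704, -0.0, -0.0]
ft_force: [-0.5, 0.4, -2.4]
opening: 0.0089
t 12.62 tcp [ 0.5793 -0.0363  0.034 ] F/T [-0.32  0.04 -2.61  0.01  0.06  0.03]
clock: 12.87
tcp_pos: [0.5807, -0.0363, 0.0341]
eef_rot: [0.71, 0.704, -0.0, -0.0]
ft_force: [-0.2, -0.5, -2.5]
opening: 0.009
t 13.07 tcp [ 0.5808 -0.0364  0.0341] F/T [ 0.05 -0.24 -2.67 -0.02  0.07  0.01]
```

```bash

for i in 1; do python3 -m crank '[{"claw":0,"x":0,"y":0.05,"z":0,"rx":0,"ry":0,"rz":0},{"claw":0,"x":0,"y":0.1,"z":0,"rx":0,"ry":0,"rz":0}]' >/dev/null; python3 f.py; done
python3 -m crank '[{"claw":0,"x":0,"y":0.05,"z":0,"rx":0,"ry":0,"rz":0},{"claw":0,"x":0,"y":0.1,"z":0,"rx":0,"ry":0,"rz":0}]'>/dev/null; python3 f.py
python3 -m crank '[{"claw":0,"x":0,"y":0.05,"z":0,"rx":0,"ry":0,"rz":0}]'>/dev/null; python3 f.py
python3 -m crank '[{"claw":0,"x":0,"y":0.05,"z":0,"rx":0,"ry":0,"rz":0}]'>/dev/null; python3 f.py
```

```text
t 13.43 tcp [ 0.5814 -0.0364  0.034 ] F/T [-0.52 -0.43 -1.94 -0.03  0.22  0.08]
t 13.80 tcp [ 0.5824 -0.0365  0.0339] F/T [-1.87 -0.48 -2.04 -0.03  0.34  0.11]
t 14.08 tcp [ 0.5828 -0.0365  0.0339] F/T [-1.77 -0.24 -2.43 -0.08  0.49  0.16]
t 14.37 tcp [ 0.5828 -0.0365  0.0338] F/T [-3.61 -0.18 -0.92 -0.1   0.85  0.16]
```

```bash

python3 -m crank '[{"claw":0,"x":0,"y":0.03,"z":0,"rx":0,"ry":0,"rz":-0.004}]'; python3 f.py
python3 -m crank '[{"claw":0,"x":0,"y":0.03,"z":0,"rx":0,"ry":0,"rz":-0.004}]'; python3 f.py
```

```text
clock: 14.45
tcp_pos: [0.5829, -0.0365, 0.0338]
eef_rot: [0.709, 0.705, -0.001, -0.001]
ft_force: [-6.0, -0.8, -0.1]
opening: 0.0087
t 14.65 tcp [ 0.5829 -0.0365  0.0338] F/T [-5.34 -0.41  0.18 -0.06  1.08  0.04]
clock: 14.73
tcp_pos: [0.5829, -0.0364, 0.0337]
eef_rot: [0.708, 0.706, -0.001, -0.001]
ft_force: [-6.2, -0.3, -1.0]
opening: 0.0086
t 14.93 tcp [ 0.5829 -0.0365  0.0337] F/T [-5.78 -0.3   0.31 -0.12  1.19 -0.12]
```

The contact is solid: force climbs with no motion. Bring the load centre back a little, press to about 7.5 N and hold.

```bash

python3 -m crank '[{"claw":0,"x":0,"y":0.03,"z":0,"rx":0,"ry":0,"rz":0.003}]'; python3 f.py
python3 -m crank '[{"claw":0,"x":0,"y":0.02,"z":0,"rx":0,"ry":0,"rz":0}]'; python3 f.py
```

```text
clock: 15.02
tcp_pos: [0.5828, -0.0364, 0.0336]
eef_rot: [0.709, 0.705, -0.001, -0.002]
ft_force: [-5.6, -0.5, -0.1]
opening: 0.0084
t 15.22 tcp [ 0.5829 -0.0365  0.0336] F/T [-6.44 -0.85 -0.03 -0.12  1.28 -0.02]
clock: 15.3
tcp_pos: [0.5829, -0.0365, 0.0336]
eef_rot: [0.709, 0.705, -0.001, -0.002]
ft_force: [-6.8, 0.2, -0.1]
opening: 0.0089
t 15.50 tcp [ 0.5829 -0.0364  0.0336] F/T [-5.69 -0.46  0.77 -0.09  1.35 -0.04]
```

```bash

python3 -m crank '[{"claw":0,"x":0,"y":0.03,"z":-0.04,"rx":0,"ry":0,"rz":0}]'; python3 f.py
python3 -m crank '[{"claw":0,"x":0,"y":0.03,"z":0,"rx":0,"ry":0,"rz":0}]'; python3 f.py;python3 f.py
```

```text
clock: 15.58
tcp_pos: [0.5829, -0.0364, 0.0337]
eef_rot: [0.709, 0.705, -0.001, -0.002]
ft_force: [-5.7, -0.2, -2.8]
opening: 0.0086
t 15.78 tcp [ 0.5829 -0.0364  0.0336] F/T [-5.82 -0.13 -0.7  -0.1   1.28 -0.02]
clock: 15.87
tcp_pos: [0.5829, -0.0365, 0.0337]
eef_rot: [0.709, 0.705, -0.002, -0.002]
ft_force: [-6.8, -1.2, -0.1]
opening: 0.0088
t 16.07 tcp [ 0.5829 -0.0364  0.0337] F/T [-6.63 -0.81 -0.23 -0.12  1.39 -0.04]
t 16.27 tcp [ 0.5829 -0.0364  0.0337] F/T [-6.42 -0.46 -0.17 -0.12  1.4  -0.01]
```

```bash

python3 -m crank '[{"claw":0,"x":0,"y":0.05,"z":0,"rx":0,"ry":0,"rz":-0.0005}]'; python3 f.py
python3 - <<'E'
from h import *
c=cam("wrist"); save("wrist","w7.png",sc=1.5); np.save("w7cam.npy",np.c_[c[0],c[1],c[2]])
E
python3 f.py
```

```text
clock: 16.35
tcp_pos: [0.5829, -0.0365, 0.0336]
eef_rot: [0.709, 0.705, -0.002, -0.003]
ft_force: [-7.2, 0.2, 1.5]
opening: 0.0088
t 16.55 tcp [ 0.5829 -0.0364  0.0336] F/T [-7.39 -0.07  0.77 -0.09  1.59 -0.02]
t 16.80 tcp [ 0.5829 -0.0364  0.0336] F/T [-7.27 -0.83  0.53 -0.1   1.6  -0.01]
```

View pics/w7.png

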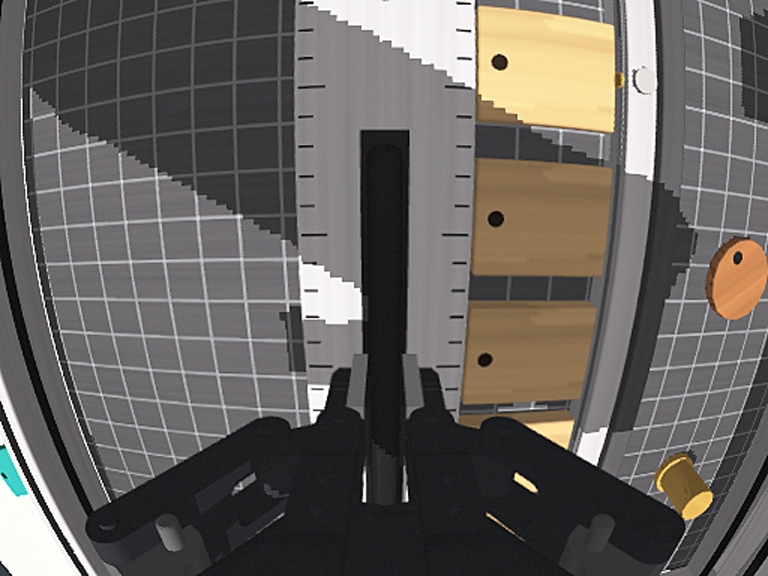

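```bash
python3 - <<'E'
from h import *
for n,zz,lo,hi,ys in (("w6",.041,.652,.672,np.arange(-.03,.11,.005)),("w7",.041,.652,.675,np.arange(-.03,.11,.005)),("w7",.032,.652,.668,np.arange(-.02,.10,.005))):
    a=np.load(n+"cam.npy"); K=a[:,:3].copy(); K[:2]*=1.5; rv=cv2.Rodrigues(a[:,3:6])[0]
    g=cv2.GaussianBlur(cv2.cvtColor(cv2.imread(f"pics/{n}.png"),cv2.COLOR_BGR2GRAY),(0,0),1).astype(np.float32)
    xs=np.arange(lo,hi,.00025); P=[]
    for y in ys:
        w=np.array([[x,y,zz] for x in xs]).reshape(-1,1,3)
        uv=cv2.fisheye.projectPoints(w,rv,a[:,6],K,np.zeros(4))[0].reshape(-1,2).astype(np.float32)
        v=cv2.remap(g,uv[:,0].copy(),uv[:,1].copy(),cv2.INTER_LINEAR).ravel(); d=np.gradient(v)*(1 if zz>.04 else -1); P.append((y,xs[np.argmax(d)]))
    P=np.array(P); k=np.ones(len(P),bool)
    for _ in range(5):
        f=np.polyfit(P[k,0],P[k,1],1); r=P[:,1]-np.polyval(f,P[:,0]); k=abs(r)<max(2*np.median(abs(r)),5e-4)
    print(n,zz,"heading %.2f x(-.03)=%.4f rms %.2fmm n %d"%(-np.degrees(np.arctan(f[0])),np.polyval(f,-.03),1e3*r[k].std(),k.sum()),np.round(P[::3,1]*1e3,1))
E
python3 -m crank '[{"claw":0,"x":0,"y":0,"z":0,"rx":0,"ry":0,"rz":0}]'
python3 -m crank '[{"claw":0,"x":0,"y":0.02,"z":0,"rx":0,"ry":0,"rz":0},{"claw":0,"x":0,"y":0.02,"z":0,"rx":0,"ry":0,"rz":0},{"claw":0,"x":0,"y":0.02,"z":0,"rx":0,"ry":0,"rz":0}]'; python3 f.py; python3 f.py
```

```text
w6 0.041 heading -1.80 x(-.03)=0.6576 rms 0.52mm n 24 [658.  658.2 658.  658.2 658.2 660.7 660.7 665.  661.  668.5]
w7 0.041 heading -1.58 x(-.03)=0.6591 rms 0.36mm n 22 [659.5 659.5 653.  659.7 659.7 661.7 662.  662.  662.2 652. ]
w7 0.032 heading 0.76 x(-.03)=0.6634 rms 0.23mm n 17 [663.  663.  663.  663.  663.2 661.5 661.7 662. ]
clock: 16.88
tcp_pos: [0.5829, -0.0364, 0.0337]
eef_rot: [0.709, 0.705, -0.002, -0.003]
ft_force: [-6.6, 0.2, 1.7]
opening: 0.0084
clock: 17.13
tcp_pos: [0.5829, -0.0364, 0.0336]
eef_rot: [0.709, 0.705, -0.002, -0.003]
ft_force: [-7.6, -0.6, 1.7]
opening: 0.0083
t 17.33 tcp [ 0.5829 -0.0364  0.0336] F/T [-7.43 -0.89  1.27 -0.1   1.65 -0.04]
t 17.53 tcp [ 0.5829 -0.0364  0.0336] F/T [-7.71 -0.12  0.87 -0.08  1.68 -0.03]
```

Seven-plus newtons has been held for over 1 s. The load centre is near the row middle and there is no motion. The tag and bar edges also agree: the bar yielded about 1.3 mm, then went solid. I'll hold 0.4 s more, then draw back gently and lift.

```bash
python3 f.py;python3 f.py
python3 -m crank '[{"claw":0,"x":0,"y":-0.1,"z":0,"rx":0,"ry":0,"rz":0},{"claw":0,"x":0,"y":-0.2,"z":0,"rx":0,"ry":0,"rz":0},{"claw":0,"x":0,"y":-0.4,"z":-0.03,"rx":0,"ry":0,"rz":0},{"claw":0,"x":0,"y":-0.7,"z":-0.05,"rx":0,"ry":0,"rz":0},{"claw":0,"x":0,"y":-1.2,"z":-0.05,"rx":0,"ry":0,"rz":0}]'
python3 -m crank '[{"claw":0,"x":0,"y":-1,"z":0,"rx":0,"ry":0,"rz":0},{"claw":0,"x":0,"y":-2,"z":0,"rx":0,"ry":0,"rz":0},{"claw":0,"x":0,"y":-3,"z":0,"rx":0,"ry":0,"rz":0},{"claw":0,"x":0,"y":-4,"z":0,"rx":0,"ry":0,"rz":0},{"claw":0,"x":0,"y":-4.5,"z":-0.5,"rx":0,"ry":0,"rz":0}]'
python3 -m crank '[{"claw":0,"x":0,"y":0,"z":-2,"rx":0,"ry":0,"rz":0},{"claw":0,"x":0,"y":0,"z":-5,"rx":0,"ry":0,"rz":0},{"claw":0,"x":0,"y":0,"z":-8,"rx":0,"ry":0,"rz":0},{"claw":0,"x":0,"y":0,"z":-11,"rx":0,"ry":0,"rz":0},{"claw":0,"x":0,"y":0,"z":-13.5,"rx":0,"ry":0,"rz":0}]'
python3 - <<'E'
from h import *
c=cam("wrist"); save("wrist","w8.png",sc=1.5); np.save("w8cam.npy",np.c_[c[0],c[1],c[2]])
plan((.432,-.394,.17),-95.6,5)
E
```

```text
t 17.73 tcp [ 0.5829 -0.0364  0.0336] F/T [-7.61 -0.    1.09 -0.09  1.66 -0.04]
t 17.93 tcp [ 0.5829 -0.0365  0.0336] F/T [-7.57  0.23  1.22 -0.08  1.65 -0.05]
clock: 18.35
tcp_pos: [0.5771, -0.0361, 0.0362]
eef_rot: [0.708, 0.706, 0.002, 0.002]
ft_force: [0.2, -0.7, -1.9]
opening: 0.0084
clock: 18.77
tcp_pos: [0.5255, -0.0361, 0.039]
eef_rot: [0.708, 0.706, -0.001, -0.002]
ft_force: [0.2, -0.2, -2.7]
opening: 0.0085
clock: 19.18
tcp_pos: [0.5291, -0.0366, 0.1772]
eef_rot: [0.709, 0.706, 0.001, 0.001]
ft_force: [1.0, 1.3, -2.0]
opening: 0.0086
yaw now -0.29 tcp [ 0.5329 -0.037   0.1821] F [ 1.37 -1.1   0.32] tilt 0.63
0 x -7.15 y -1.98 z 0.24 rz 0.333
1 x -7.41 y 0.46 z 0.24 rz 0.333
2 x -6.85 y 2.86 z 0.24 rz 0.333
3 x -5.54 y 4.94 z 0.24 rz 0.333
4 x -3.62 y 6.47 z 0.24 rz 0.333
```

View pics/w8.png

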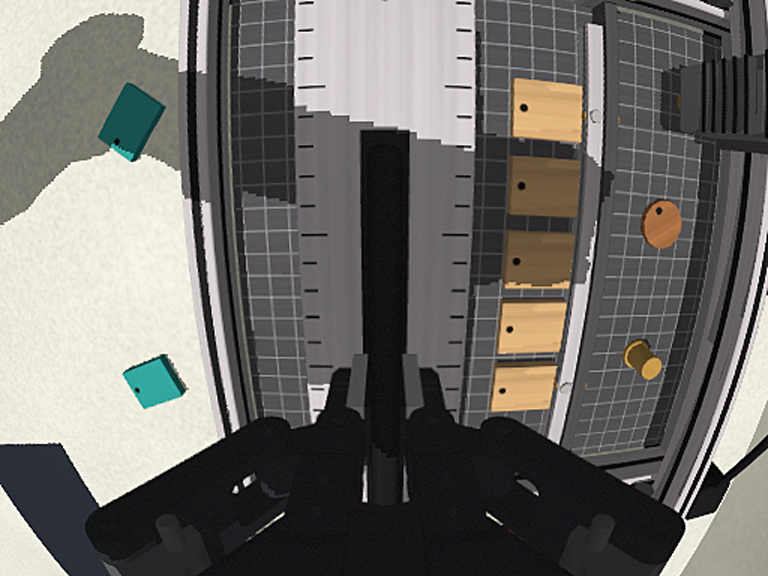

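All five tags sit flush in a straight line against the bar, from (583,110) to (555,388), and the gauge, round tag and clamps are undisturbed. Now carry the ruler back to its place on the table.

```bash

python3 -m crank '[{"claw":0,"x":-2.4,"y":-0.6,"z":0,"rx":0,"ry":0,"rz":0.11},{"claw":0,"x":-4.8,"y":-1.3,"z":0,"rx":0,"ry":0,"rz":0.22},{"claw":0,"x":-7.2,"y":-1.9,"z":0,"rx":0,"ry":0,"rz":0.333}]'
python3 -m crank '[{"claw":0,"x":-2.5,"y":0.1,"z":0,"rx":0,"ry":0,"rz":0.11},{"claw":0,"x":-5,"y":0.3,"z":0,"rx":0,"ry":0,"rz":0.22},{"claw":0,"x":-7.4,"y":0.5,"z":0,"rx":0,"ry":0,"rz":0.333}]'
python3 -m crank '[{"claw":0,"x":-2.3,"y":0.9,"z":0,"rx":0,"ry":0,"rz":0.11},{"claw":0,"x":-4.6,"y":1.9,"z":0,"rx":0,"ry":0,"rz":0.22},{"claw":0,"x":-6.9,"y":2.9,"z":0,"rx":0,"ry":0,"rz":0.333}]'
python3 -m crank '[{"claw":0,"x":-1.8,"y":1.6,"z":0,"rx":0,"ry":0,"rz":0.11},{"claw":0,"x":-3.7,"y":3.3,"z":0,"rx":0,"ry":0,"rz":0.22},{"claw":0,"x":-5.5,"y":4.9,"z":0,"rx":0,"ry":0,"rz":0.333}]'
python3 -m crank '[{"claw":0,"x":-1.2,"y":2.1,"z":0,"rx":0,"ry":0,"rz":0.11},{"claw":0,"x":-2.4,"y":4.3,"z":0,"rx":0,"ry":0,"rz":0.22},{"claw":0,"x":-3.6,"y":6.5,"z":0,"rx":0,"ry":0,"rz":0.333},{"claw":0,"x":-3.6,"y":6.5,"z":0,"rx":0,"ry":0,"rz":0.333},{"claw":0,"x":-3.6,"y":6.5,"z":0,"rx":0,"ry":0,"rz":0.333}]'
python3 -c "
from h import *
plan((.432,-.394,.0135),-95.6,1)"
```

```text
clock: 19.48
tcp_pos: [0.5093, -0.1084, 0.1754]
eef_rot: [0.817, 0.577, 0.001, -0.0]
ft_force: [0.3, -0.5, -2.6]
opening: 0.0084
clock: 19.73
tcp_pos: [0.489, -0.1808, 0.175]
eef_rot: [0.901, 0.433, 0.0, -0.0]
ft_force: [0.5, -0.3, -2.1]
opening: 0.0089
clock: 19.98
tcp_pos: [0.4691, -0.2525, 0.175]
eef_rot: [0.961, 0.278, 0.001, -0.0]
ft_force: [-0.3, -0.5, -2.4]
opening: 0.0088
clock: 20.23
tcp_pos: [0.4492, -0.3235, 0.175]
eef_rot: [0.993, 0.115, 0.0, -0.0]
ft_force: [-0.5, -0.5, -2.3]
opening: 0.0089
clock: 20.65
tcp_pos: [0.4284, -0.396, 0.1751]
eef_rot: [0.999, -0.051, -0.0, 0.001]
ft_force: [0.5, -0.2, -2.8]
opening: 0.0086
yaw now -95.8 tcp [ 0.4284 -0.396   0.1751] F [ 0.54 -0.24 -2.82] tilt 0.06
0 x 0.34 y -0.23 z 16.16 rz -0.004
```

```bash

python3 -m crank '[{"claw":0,"x":0.3,"y":-0.2,"z":4,"rx":0,"ry":0,"rz":0},{"claw":0,"x":0.3,"y":-0.2,"z":8,"rx":0,"ry":0,"rz":0},{"claw":0,"x":0.3,"y":-0.2,"z":11.5,"rx":0,"ry":0,"rz":0},{"claw":0,"x":0.3,"y":-0.2,"z":14,"rx":0,"ry":0,"rz":0},{"claw":0,"x":0.3,"y":-0.2,"z":15.5,"rx":0,"ry":0,"rz":0}]'
python3 -m crank '[{"claw":0,"x":0,"y":0,"z":0.3,"rx":0,"ry":0,"rz":0},{"claw":0,"x":0,"y":0,"z":0.5,"rx":0,"ry":0,"rz":0},{"claw":0,"x":0,"y":0,"z":0.6,"rx":0,"ry":0,"rz":0},{"claw":0,"x":0,"y":0,"z":0.7,"rx":0,"ry":0,"rz":0},{"claw":0,"x":0,"y":0,"z":0.7,"rx":0,"ry":0,"rz":0}]'; python3 f.py
python3 -m crank '[{"claw":0,"x":0,"y":0,"z":0.1,"rx":0,"ry":0,"rz":0},{"claw":0,"x":0,"y":0,"z":0.1,"rx":0,"ry":0,"rz":0}]'; python3 f.py
```

```text
clock: 21.07
tcp_pos: [0.4328, -0.3884, 0.0163]
eef_rot: [0.999, -0.047, -0.002, -0.003]
ft_force: [-0.2, 0.1, -2.5]
opening: 0.0083
clock: 21.48
tcp_pos: [0.4346, -0.3935, 0.0146]
eef_rot: [0.999, -0.049, 0.001, 0.001]
ft_force: [0.7, -0.2, -2.4]
opening: 0.0087
t 21.68 tcp [ 0.4339 -0.3929  0.0138] F/T [-0.04  0.2  -2.8  -0.02  0.01 -0.01]
clock: 21.85
tcp_pos: [0.4334, -0.3925, 0.012]
eef_rot: [0.999, -0.049, 0.0, -0.0]
ft_force: [-0.4, -0.9, -2.2]
opening: 0.0085
t 22.05 tcp [ 0.4334 -0.3925  0.0119] F/T [ 0.2   0.2  -2.42 -0.01  0.02  0.02]
```

```bash

python3 -m crank '[{"claw":0,"x":0,"y":0,"z":0.1,"rx":0,"ry":0,"rz":0},{"claw":0,"x":0,"y":0,"z":0.1,"rx":0,"ry":0,"rz":0}]' >/dev/null; python3 f.py
python3 -m crank '[{"claw":0,"x":0,"y":0,"z":0.1,"rx":0,"ry":0,"rz":0},{"claw":0,"x":0,"y":0,"z":0.1,"rx":0,"ry":0,"rz":0}]' >/dev/null; python3 f.py
```

```text
t 22.42 tcp [ 0.4334 -0.3926  0.0109] F/T [-0.2   0.12 -2.16 -0.    0.   -0.01]
t 22.78 tcp [ 0.4335 -0.3927  0.0105] F/T [-1.58  1.96  4.59  0.37  0.19  0.01]
```

```bash

python3 -m crank '[{"claw":2,"x":0,"y":0,"z":0,"rx":0,"ry":0,"rz":0},{"claw":3,"x":0,"y":0,"z":0,"rx":0,"ry":0,"rz":0},{"claw":4,"x":0,"y":0,"z":0,"rx":0,"ry":0,"rz":0},{"claw":4,"x":0,"y":0,"z":0,"rx":0,"ry":0,"rz":0},{"claw":4,"x":0,"y":0,"z":0,"rx":0,"ry":0,"rz":0}]'
python3 -m crank '[{"claw":4,"x":0,"y":0,"z":-1,"rx":0,"ry":0,"rz":0},{"claw":4,"x":0,"y":0,"z":-3,"rx":0,"ry":0,"rz":0},{"claw":4,"x":0,"y":0,"z":-6,"rx":0,"ry":0,"rz":0},{"claw":4,"x":0,"y":0,"z":-9,"rx":0,"ry":0,"rz":0},{"claw":4,"x":0,"y":0,"z":-12,"rx":0,"ry":0,"rz":0}]'
python3 -m crank '[{"claw":4,"x":0,"y":0,"z":-3,"rx":0,"ry":0,"rz":0},{"claw":4,"x":0,"y":0,"z":-6,"rx":0,"ry":0,"rz":0},{"claw":4,"x":0,"y":0,"z":-9,"rx":0,"ry":0,"rz":0},{"claw":4,"x":0,"y":0,"z":-10,"rx":0,"ry":0,"rz":0},{"claw":4,"x":0,"y":0,"z":-10,"rx":0,"ry":0,"rz":0}]'
python3 - <<'E'
from h import *
im=ctrl.get_image("top")[80:310,90:420,::-1]; cv2.imwrite("pics/end.png",cv2.resize(im,None,fx=2.4,fy=2.4,interpolation=cv2.INTER_CUBIC))
for m in ctrl.mark_of("top","fence_clamp")[:2]: print(m["conf"],m["point"],hit("top",m["point"],.08))
E
```

```text
clock: 23.2
tcp_pos: [0.4334, -0.3926, 0.0098]
eef_rot: [0.999, -0.049, -0.0, 0.0]
ft_force: [-0.1, 0.4, 1.1]
opening: 0.0401
clock: 23.62
tcp_pos: [0.4329, -0.3926, 0.1316]
eef_rot: [0.999, -0.049, -0.0, 0.0]
ft_force: [-0.2, -0.3, -0.3]
opening: 0.04
clock: 24.03
tcp_pos: [0.4346, -0.3946, 0.2337]
eef_rot: [0.999, -0.049, 0.003, 0.002]
ft_force: [0.6, -0.6, -0.1]
opening: 0.0397
0.57 [197.8, 151.2] [0.67344772 0.17880682 0.08      ]
```

View pics/end.png

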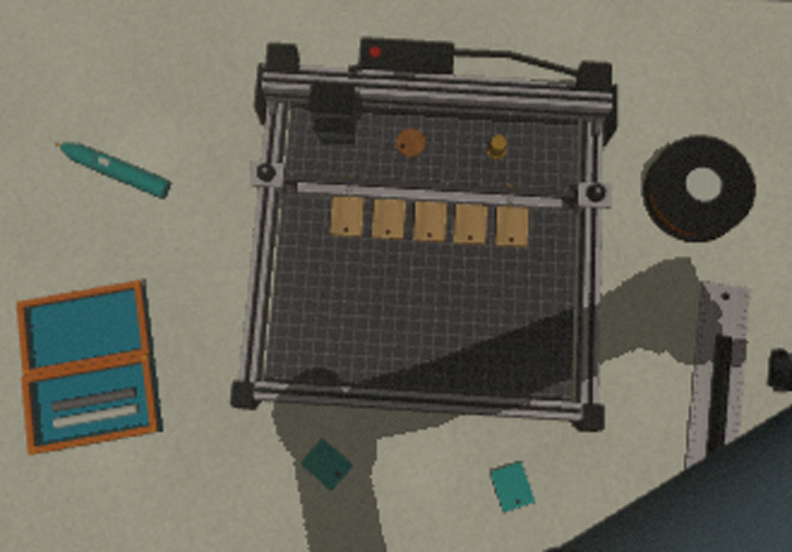

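The tags are in a straight row at the fence, from (347,217) to (511,227). The ruler is flat on the table at (718,385), off the machine. Both clamp knobs project to the same pixels as at the start (200.6,151.6 and 338,160), and the bystanders have not moved. Handing in.

```bash
python3 -c "
from h import *
print(ctrl.state()['clock'],ctrl.sign_off())"
```

```text
the job is handed in; nothing more can be done
24.1333 None
```

The job is done and handed in at 24.1 s. I picked up the ruler by its fin and pushed all five tags squarely up to the fence. I pressed at about 7.3–7.7 N for roughly 1.5 s, then laid the ruler flat on the table about where it started.

**Press:** the fence bar gave about 1.3 mm and then went solid; after that the force rose with no further motion. The load sat within a few mm of the gripper, near the middle of the row.

**Final pictures:** the tags are in a straight row at the bar. Both clamp knobs are at their starting pixels, within about 1 px (roughly 3 mm). The bystanders have not moved.

**Checks that disagreed or were weak:**
- The network's clamp mark shifted by a few pixels between pictures, but the knobs themselves had not moved, so I took that as network error.
- The fence-edge fit from the wrist camera during the press was unreliable because of shadow. That all five tags bore on the solid fence at once rests on the force and moment readings and the view just after the push.
- During the press the vertical force changed by about 3 N, so the ruler may have been resting lightly on the bed. If so, friction would make the force on the fence slightly less than measured.

I viewed 11 pictures, one over the budget.

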